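# Put the radio station on the air

## Task

Put the radio station on the air: push in the green button on the switch box, then the blue one, then the yellow one, each gently and all the way down so that it stays in, and after that press the knob of the Morse key lightly down and let it spring back. Leave the red button alone, do not pick up or shift the key, and leave the mug, the microphone and the lens cap where they are.

Things in the scene. Friction and masses are not known exactly. Their poses are not given: they have to be found in the camera images.
- box: Station switch box fixed to the desk: grey, 170 x 170 mm, 60 mm high, black flat top. Origin at the centre of its underside, z up. Its four push buttons stand on the top at the corners of an 80 mm square, parallel to the box's sides; which colour is at which corner varies.
- key_knob (a point): Centre of the top face of the Morse key's round black knob (36 mm diameter, 14 mm thick). It stands 64 mm above the desk and moves down about 8 mm when pressed.
- key_arm (a joint): Key lever angle in rad: 0 up, 0.11 fully down at its stop; a spring returns it. Pressing takes about 2 N at the knob at first and 7 N at the stop. Past half way (0.055 rad, 4 mm at the knob) counts as pressed.
- key: Morse key: a loose instrument of about 1 kg standing on rubber feet, brown wooden base 150 x 80 mm, 16 mm high, with a brass lever along its x axis between two brass posts that reach 52 mm high. Origin at the centre of the underside, z up. The knob is at its -x end, 55 mm from the origin, over the base.
- mug: Blue ceramic mug, loose bystander, 80 mm diameter, 90 mm high, handle on its +y side. Origin at the centre of the underside.
- mic: Desk microphone on a round black foot (90 mm diameter) with a steel stem, about 155 mm high, loose bystander. Origin at the centre of the underside.
- cap: Black lens cap, loose disc 56 mm diameter, 10 mm thick, lying flat on the desk. Bystander. Origin at the centre of the underside.
- green_top (a point): Green push button: cap 36 mm diameter in a 50 mm aluminium collar 8 mm high. This point is the centre of the cap's top face, 96 mm above the desk when out, 86 mm when in and let go. The cap is springy: it yields by 1.4 mm per N, up to 12 mm, under the finger.
- green (a joint): Latch travel of the green button in m: 0 out, 0.010 fully in. It starts to move at about 4 N on the cap (so the finger goes some 5 mm down first, and about 18 mm in all, when 6 N is reached), and stays wherever it is pushed (it does not spring back). 0.0075 or more counts as in.
- blue_top (a point): Blue push button: cap 36 mm diameter in a 50 mm aluminium collar 8 mm high. This point is the centre of the cap's top face, 96 mm above the desk when out, 86 mm when in and let go. The cap is springy: it yields by 1.4 mm per N, up to 12 mm, under the finger.
- blue (a joint): Latch travel of the blue button in m: 0 out, 0.010 fully in. It starts to move at about 4 N on the cap (so the finger goes some 5 mm down first, and about 18 mm in all, when 6 N is reached), and stays wherever it is pushed (it does not spring back). 0.0075 or more counts as in.
- yellow_top (a point): Yellow push button: cap 36 mm diameter in a 50 mm aluminium collar 8 mm high. This point is the centre of the cap's top face, 96 mm above the desk when out, 86 mm when in and let go. The cap is springy: it yields by 1.4 mm per N, up to 12 mm, under the finger.
- yellow (a joint): Latch travel of the yellow button in m: 0 out, 0.010 fully in. It starts to move at about 4 N on the cap (so the finger goes some 5 mm down first, and about 18 mm in all, when 6 N is reached), and stays wherever it is pushed (it does not spring back). 0.0075 or more counts as in.
- red_top (a point): Red push button: cap 36 mm diameter in a 50 mm aluminium collar 8 mm high. This point is the centre of the cap's top face, 96 mm above the desk when out, 86 mm when in and let go. The cap is springy: it yields by 1.4 mm per N, up to 12 mm, under the finger. Not to be pushed.
- red (a joint): Latch travel of the red button in m: 0 out, 0.010 fully in. It starts to move at about 4 N on the cap (so the finger goes some 5 mm down first, and about 18 mm in all, when 6 N is reached), and stays wherever it is pushed (it does not spring back). Leave it at 0.
Mind the look-alikes: they are no part of the job. Of the things that look like the key, the larger one is meant.

How it is judged (in metres and radians):
On the way, in this order (a step that is already met when the one before it is completed fails the run):
1. the green button is pushed in (value of joint green above 0.0075 m), for 0.1 s.
2. the blue button is pushed in (value of joint blue above 0.0075 m), for 0.1 s.
3. the yellow button is pushed in (value of joint yellow above 0.0075 m), for 0.1 s.
4. the key's knob is pressed down (value of joint key_arm above 0.055 rad), for 0.05 s.
5. the key has sprung back up (value of joint key_arm below 0.02 rad), for 0.2 s.
At the end, for the whole second after the job is handed in: Green, blue and yellow buttons in by 7.5 mm or more of 10; red one out (under 3 mm); key lever up (under 0.02 rad), key at rest within 15 mm of its start; mug and microphone upright, and they and the lens cap within 20 mm of their starts (value of joint each of green, blue, yellow above 0.0075 m and value of joint red below 0.003 m and value of joint key_arm below 0.02 rad and distance of key from where it was at the start of the episode below 0.015 m and distance of each of mug, mic, cap from where it was at the start of the episode below 0.02 m and linear speed of key below 0.02 m/s and angle between each of mic, mug's own z axis and vertical below 0.2 rad); the robot touches nothing.
It fails at once if out of order: blue pushed before green is in, yellow before blue is in, or the key pressed before yellow is in ((value of joint blue above 0.004 m and value of joint green below 0.006 m) or (value of joint yellow above 0.004 m and value of joint blue below 0.006 m) or (value of joint key_arm above 0.04 rad and value of joint yellow below 0.006 m)).
It fails at once if the red button is pushed by 3 mm or more (value of joint red above 0.003 m).
It fails at once if the key is lifted, carried or shoved by more than 15 mm (distance of key from where it was at the start of the episode above 0.015 m).
It fails at once if the mug, microphone or lens cap is moved by more than 20 mm (distance of any of mug, mic, cap from where it was at the start of the episode above 0.02 m).
It fails at once if the robot pushes anything harder than 40 N (contact force between any of the arm, the fingers and anything else above 40 N).
It also fails if it takes over 51 s, if anything falls off the work surface, if the arm or the gripper's body presses on something with over 40 N, if the wrist force passes 120 N, or if a joint passes its speed limit or range.

## Robot

A 7-joint arm with a two-finger parallel gripper is mounted at the origin on the work surface. World frame = base frame: x ahead of the robot, y to its left, z up, the work surface at z = 0. Lengths are in mm, angles in rad, forces in N, time in s.
With the tool pointing down it reaches from about 350 to 900 mm from the base axis. Payload 8.1 kg.
Tool frame: the origin (TCP) lies midway between the tips of the shut fingers; the grasp point (between the pads) lies 19 mm behind it; z points along the fingers, y is the line along which they close (so a half turn about z gives the same grasp; the last joint's range is limited). The gripper opens to 85 mm and grips with 20 to 120 N. Pads are 22 mm wide; open, the fingers measure 114 mm over their backs; the gripper's body (76 mm by 85 mm) begins 54 mm behind the grasp point. The pads swing forward as they close: fully open they stand 13 mm farther back than shut.
Start: joints at [-1.239, 0.434, 0.025, 1.573, -0.012, 1.134, -0.075], TCP at [263.296, 566.848, 231.323] pointing down, gripper open.
Joint ranges: [-2.62, 2.62], [-0.44, 2.09], [-1.27, 1.32], [0.08, 2.57], [-1.32, 4.46], [0.12, 2], [-2.74, 2.74]. Speed limits (rad/s): [2.22, 2.22, 3.01, 3.01, 3.14, 3.14, 3.14].

## Interface

Orientations are given as a rotation vector (axis times angle).
In Python, from bench import get_state, get_image, ctrl gives the robot as it stands.
- The arm moves only by the tool carry_out, never from a script. Its argument "deltas" is a list of rows, each a list of 7 numbers: the finger opening in m, from 0 to 0.0854, then the shift along the tool's x, y, z in m, then the turn, a rotation vector about the tool's x, y, z in rad. In form: [[hand, x, y, z, ax, ay, az], ...]. A call has 1 to 5 rows; each row is the pose to reach, as a shift and turn from the pose commanded when the call began, along the tool's axes at that moment; what a row does not reach only later rows make up. A row lasts 1/8 s, in which the tool goes at most 62.5 mm and 10.7 degrees, less where a joint would pass 70% of its speed; a pose out of reach is approached as far as the arm can. A call with a gripper value outside its range is refused whole. The fingers move at their own pace and stop on an object; "squeeze" is the grip in N (left out, the last holds). Time passes only in rows, so rows that repeat a pose let the fingers close. It gives the time, the measured TCP pose, the force, the opening and the grip force at its end, in the units of the state.
- get_state(): the state, without advancing time (a new reading comes with each control period).
- get_image(name): name is "scene" or "top" or "wrist"; returns a dict with "color" (420x560x3 uint8, red, green, blue), "intrinsics" (3x3 intrinsics, pixels), "camera_from_world" (4x4, takes a point from world to camera coordinates); the wrist camera has in their place "hand_eye" (4x4, takes a point from camera to tool coordinates, whose origin is the TCP and whose axes are the flange's). Camera axes: x right, y down, z forward; pixel columns grow to the right and rows downward; lengths in mm; the calibration is good to about 2 mm. A picture is of the moment at which its call begins: read the wrist's pose just before it. There is no depth.
- ctrl.finish_job(): hands the job in; it is judged then, once.
The state is a dict: "time_s": time; "joint_pos": joint angles; "dq": joint speeds; "joint_torque": joint torques, N m; "tcp_pos": TCP position; "orientation": TCP orientation; "wrist_force": force on the tool from outside, world axes, zero at the start; "ft_torque": the same for the moment, N m; "gripper_width": opening from 0.0 (shut) to 1.0 (fully open); "finger_force": force on a finger pad.
Only numpy, scipy, OpenCV 4.12 (cv2) and the standard library are available. Lean on these libraries where they do the work, as an engineer would, in place of code of your own. Each camera call takes 0.05 s, during which the arm holds its last target. There are 200 camera calls.

## Working session

There is one attempt and no reset: what is moved stays moved. The work goes in short steps, Python scripts to look and compute and a tool call to move; the robot and the scene stay as the last step left them, time stands still between calls to the robot, and variables do not carry over. Pictures are saved under pics/ and viewed, at most 10 in all, crops included, and the job is handed in when it is done.

Besides the shell and the picture viewer there is one more tool, called after ">>>" in YAML: its name, and indented under it one key for each argument. carry_out: Moves the arm, as the interface text tells. Its arguments: {"type":"object","properties":{"deltas":{"type":"array"},"squeeze":{"type":"number"}},"required":["deltas"]}

```bash
mkdir -p pics
python3 - <<'E'
from bench import get_state,get_image
import cv2,numpy as np
s=get_state();print({k:np.round(v,3).tolist() for k,v in s.items()})
for n in("scene","top"):
    d=get_image(n);cv2.imwrite(f"pics/{n}0.png",d["color"][:,:,::-1]);np.savez(f"{n}0.npz",**d);print(n,d["intrinsics"].tolist(),np.round(d["camera_from_world"],3).tolist())
E
```

```text
{'time_s': 0.0, 'joint_pos': [-1.239, 0.435, 0.025, 1.574, -0.012, 1.134, -0.075], 'dq': [0.0, -0.0, 0.001, -0.001, -0.0, -0.001, 0.001], 'joint_torque': [0.0, -67.047, 1.025, -31.621, 0.015, 0.012, -0.0], 'tcp_pos': [263.11, 566.371, 230.535], 'orientation': [-0.678, -3.067, 0.002], 'wrist_force': [-0.6, -0.706, 0.051], 'ft_torque': [-0.01, 0.012, -0.017], 'finger_force': 0.0, 'gripper_width': 1.0}
scene [[506.6904697734927, 0.0, 282.56927838420205], [0.0, 506.6904697734927, 204.69523754384096], [0.0, 0.0, 1.0]] [[-0.453, 0.891, -0.014, 345.773], [0.76, 0.378, -0.529, -417.168], [-0.466, -0.25, -0.849, 1491.221], [0.0, 0.0, 0.0, 1.0]]
top [[392.35637200572194, 0.0, 282.16020225637476], [0.0, 392.35637200572194, 199.99254962308086], [0.0, 0.0, 1.0]] [[0.019, -1.0, 0.016, -96.675], [-0.99, -0.021, -0.142, 637.838], [0.142, -0.013, -0.99, 933.552], [0.0, 0.0, 0.0, 1.0]]
```

View pics/scene0.png

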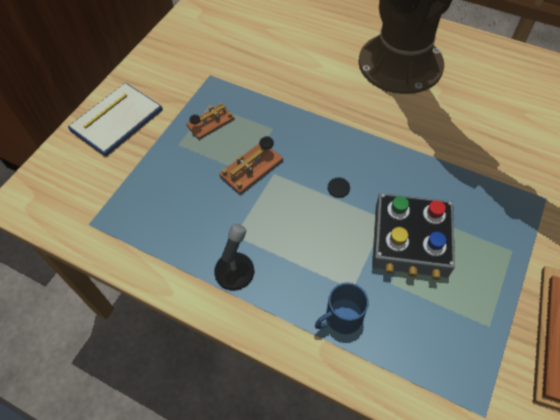

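View pics/top0.png

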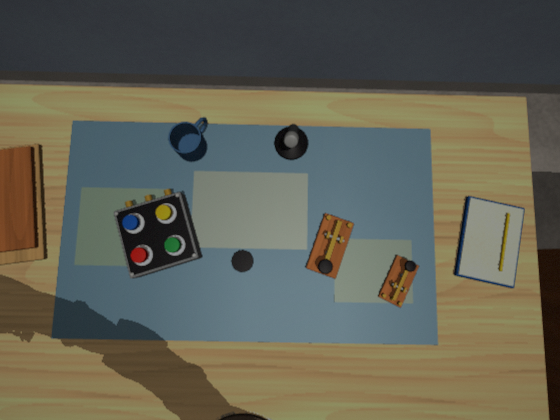

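Scene view: box at (414,235), with green (400,205), red (437,210), yellow (399,237) and blue (437,242). In the top view they are green (173,245), red (141,256), yellow (165,213) and blue (133,223). Cap, mug and mic are clear of the box.

Key candidates: the brown/brass key at top (330,245) / scene (252,166), and a smaller one at top (399,281) / scene (210,121). The task says the larger one is meant, so it is the first. I'll measure next and confirm in a crop.

```bash
cat > h.py <<'E'
import numpy as np,cv2
def ray(d,uv):
    T=np.array(d["camera_from_world"]);R=T[:3,:3];c=-R.T@T[:3,3]
    v=R.T@np.linalg.inv(d["intrinsics"])@np.array([uv[0],uv[1],1.]);return c,v/np.linalg.norm(v)
def plane(d,uv,z):
    c,v=ray(d,uv);return c+v*(z-c[2])/v[2]
def tri(*obs):
    A=np.zeros((3,3));b=np.zeros(3)
    for d,uv in obs:
        c,v=ray(d,uv);P=np.eye(3)-np.outer(v,v);A+=P;b+=P@c
    p=np.linalg.solve(A,b);return p,[float(np.linalg.norm(np.cross(p-ray(d,uv)[0],ray(d,uv)[1]))) for d,uv in obs]
def blob(d,lo,hi,box,pr=0):
    x0,y0,x1,y1=box;h=cv2.cvtColor(d["color"],cv2.COLOR_RGB2HSV)[y0:y1,x0:x1]
    m=cv2.inRange(h,np.array(lo),np.array(hi));n,_,st,ce=cv2.connectedComponentsWithStats(m)
    if n<2:return None
    i=1+np.argmax(st[1:,4]);return ce[i]+[x0,y0],st[i].tolist(),
E
python3 - <<'E'
from h import *
S=dict(np.load("scene0.npz"));T=dict(np.load("top0.npz"))
sb=(375,190,455,262);tb=(110,190,205,280)
for n,lo,hi in(("green",(45,110,50),(85,255,255)),("blue",(108,150,60),(130,255,255)),("yellow",(20,150,120),(34,255,255)),("red",(170,150,90),(180,255,255))):
    a=blob(S,lo,hi,sb);b=blob(T,lo,hi,tb)
    print(n,a,b,tri((S,a[0]),(T,b[0])),plane(S,a[0],96)[:2].round(1),plane(T,b[0],96)[:2].round(1))
ka=blob(S,(0,0,0),(180,255,60),(255,130,280,155));kb=blob(T,(0,0,0),(180,255,50),(313,255,338,278))
print("knob",ka,kb,tri((S,ka[0]),(T,kb[0])),plane(S,ka[0],60).round(1),plane(T,kb[0],60).round(1))
a=S["color"][90:200,170:300];b=T["color"][205:315,295:425]
im=np.hstack([cv2.resize(a,None,fx=3,fy=3,interpolation=2),cv2.resize(b,None,fx=3,fy=3,interpolation=2)])[:,:,::-1]
c=np.hstack([cv2.resize(S["color"][185:265,368:463],(390,240)),cv2.resize(T["color"][190:270,110:205],(390,240))])[:,:,::-1]
cv2.imwrite("pics/crop.png",np.vstack([im,c]))
E
```

```text
green (array([400.13333333, 203.58974359]), [18, 7, 16, 15, 195]) (array([171.62032086, 244.42245989]), [54, 48, 16, 14, 187]) (array([523.00049497, 172.79456774,  90.83442785]), [0.14237770781414127, 0.14237770781411774]) [526.4 173.2] [522.9 171.3]
blue (array([437.33653846, 239.05288462]), [55, 42, 16, 16, 208]) (array([129.63888889, 221.68888889]), [12, 25, 16, 15, 180]) (array([573.79927375, 273.61487332,  93.18229676]), [0.5473302164171551, 0.5473302164172998]) [575.2 273.9] [573.8 272. ]
yellow (array([399.35326087, 233.97826087]), [17, 37, 16, 15, 184]) (array([162.58490566, 211.64779874]), [46, 15, 14, 14, 159]) (array([598.92062384, 197.63666347,  94.73252978]), [0.3859785661135278, 0.3859785661136397]) [599.5 198. ] [598.9 196.9]Traceback (most recent call last):
  File "<stdin>", line 6, in <module>
TypeError: 'NoneType' object is not subscriptable
```

Run:
```python
from h import *
S=dict(np.load("scene0.npz"));T=dict(np.load("top0.npz"))
a=blob(S,(0,170,110),(8,255,255),(420,195,455,230));b=blob(T,(0,170,110),(8,255,255),(120,235,160,275));print("red",a,b)
if a and b:print(tri((S,a[0]),(T,b[0])))
for t in(40,50,60):
    ka=blob(S,(0,0,0),(180,255,t),(257,133,280,153));kb=blob(T,(0,0,0),(180,255,t),(313,255,338,278))
    if ka and kb:print("knob",ka,kb,tri((S,ka[0]),(T,kb[0])),plane(S,ka[0],60).round(1),plane(T,kb[0],60).round(1))
a=S["color"][90:200,170:300];b=T["color"][205:315,295:425]
im=np.hstack([cv2.resize(a,None,fx=3,fy=3,interpolation=2),cv2.resize(b,None,fx=3,fy=3,interpolation=2)])[:,:,::-1]
c=np.hstack([cv2.resize(S["color"][185:265,368:463],(390,240)),cv2.resize(T["color"][190:270,110:205],(390,240))])[:,:,::-1]
cv2.imwrite("pics/crop.png",np.vstack([im,c]))
```

```text
red (array([436.93548387, 207.24516129]), [10, 7, 15, 12, 155]) (array([137.9122807 , 254.59649123]), [11, 13, 15, 14, 171])
(array([497.98058013, 248.49535087,  93.690239  ]), [0.27472281402637444, 0.27472281402632637])
knob (array([265.81395349, 142.8372093 ]), [4, 5, 11, 12, 86]) (array([324.40860215, 264.21505376]), [5, 4, 14, 14, 93]) (array([ 483.5259595 , -187.97464186,   62.41414331]), [0.17481234851755909, 0.1748123485176834]) [ 481.8 -188.8   60. ] [ 483.6 -188.4   60. ]
knob (array([266.025, 143.025]), [3, 4, 13, 13, 120]) (array([324.62820513, 265.73717949]), [5, 4, 14, 14, 156]) (array([ 479.87855792, -189.37377825,   56.81769485]), [0.008628846350259385, 0.008628846350306883]) [ 482.1 -188.1   60. ] [ 479.9 -189.    60. ]
knob (array([266.03703704, 143.15555556]), [3, 4, 13, 14, 135]) (array([324.5508982 , 265.83233533]), [5, 4, 14, 15, 167]) (array([ 479.67100084, -189.37350722,   56.05394705]), [0.10836165876350394, 0.10836165876351841]) [ 482.4 -187.8   60. ] [ 479.7 -188.8   60. ]
```

View pics/crop.png

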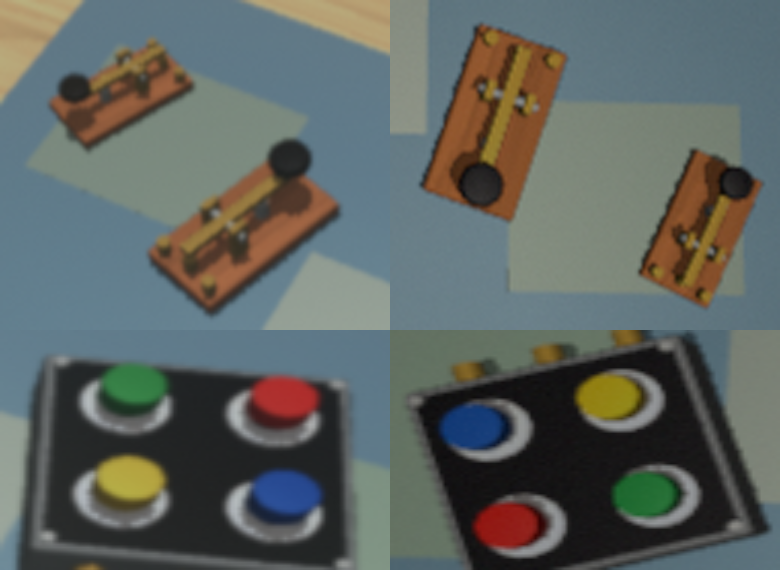

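Crop: upper left/right panels show the larger key, with its knob at the lower end in the top view (~(325,265) full frame) and ~(266,143) in the scene view. The smaller key at (399,281) has its knob at the other end. The larger one is the target. The four button caps are clear, and the triangulated sides are 80 mm, which matches the text.

```bash
cat > go.py <<'E'
import sys,numpy as np
from bench import get_state
from scipy.spatial.transform import Rotation as R
s=get_state();t=np.array([float(a) for a in sys.argv[1:4]])
r=R.from_rotvec(s["orientation"]);print("t",s["time_s"],"tcp",np.round(s["tcp_pos"],1),"F",np.round(s["wrist_force"],2),"w",s["gripper_width"])
print(r.as_matrix().round(4).tolist())
print("delta mm",r.inv().apply(t-s["tcp_pos"]).round(1))
E
python3 go.py 523 173 160; python3 go.py 523 173 120
```

```text
t 0.1 tcp [263.1 566.4 230.6] F [-1.02 -0.89 -0.44] w 0.9992240809945041
[[-0.9069, 0.4213, -0.0004], [0.4213, 0.9069, -0.0013], [-0.0001, -0.0014, -1.0]]
delta mm [-401.4 -247.2   71. ]
t 0.1 tcp [263.1 566.4 230.6] F [-1.02 -0.89 -0.44] w 0.9992240809945041
[[-0.9069, 0.4213, -0.0004], [0.4213, 0.9069, -0.0013], [-0.0001, -0.0014, -1.0]]
delta mm [-401.4 -247.2  111. ]
```

>>> carry_out:
  deltas:
    - [0,-0.04,-0.025,0.0,0,0,0]
    - [0,-0.085,-0.052,0.01,0,0,0]
    - [0,-0.13,-0.08,0.02,0,0,0]
    - [0,-0.175,-0.108,0.03,0,0,0]
    - [0,-0.22,-0.135,0.04,0,0,0]
  squeeze: 30

```text
time_s: 0.72
tcp_pos: [406.5, 350.0, 190.9]
orientation: [-0.678, -3.068, 0.0]
wrist_force: [0.7, 0.1, -0.3]
gripper_width: 0.003
finger_force: 0.0
```

>>> carry_out:
  deltas:
    - [0,-0.045,-0.028,0.01,0,0,0]
    - [0,-0.09,-0.056,0.02,0,0,0]
    - [0,-0.135,-0.084,0.025,0,0,0]
    - [0,-0.181,-0.112,0.031,0,0,0]
    - [0,-0.181,-0.112,0.031,0,0,0]

```text
time_s: 1.35
tcp_pos: [524.8, 168.6, 159.7]
orientation: [0.69, 3.064, -0.004]
wrist_force: [-0.2, 0.3, -0.3]
gripper_width: 0.001
finger_force: 0.0
```

```bash
python3 go.py 523 173 120
```

```text
t 1.35 tcp [524.8 168.6 159.7] F [-0.17  0.27 -0.3 ] w 0.001213939251500252
[[-0.9036, 0.4284, 0.0001], [0.4284, 0.9036, -0.0027], [-0.0012, -0.0024, -1.0]]
delta mm [ 3.6  3.3 39.7]
```

>>> carry_out:
  deltas:
    - [0,0.002,0.002,0.02,0,0,0]
    - [0,0.003,0.003,0.04,0,0,0]
    - [0,0.003,0.003,0.054,0,0,0]
    - [0,0.003,0.003,0.058,0,0,0]
    - [0,0.003,0.003,0.058,0,0,0]

```text
time_s: 1.98
tcp_pos: [521.5, 178.1, 102.4]
orientation: [0.677, 3.068, 0.0]
wrist_force: [0.9, 0.1, 0.2]
gripper_width: -0.001
finger_force: 0.0
```

>>> carry_out:
  deltas:
    - [0,-0.0035,-0.004,0.0,0,0,0]
    - [0,-0.0035,-0.004,0.002,0,0,0]
    - [0,-0.0035,-0.004,0.004,0,0,0]

```text
time_s: 2.35
tcp_pos: [523.1, 172.7, 98.5]
orientation: [0.678, 3.067, 0.001]
wrist_force: [-0.6, 0.1, -0.4]
gripper_width: -0.003
finger_force: 0.0
```

```bash
python3 go.py 523 173 96
python3 - <<'E'
from bench import get_image
import cv2,numpy as np
a=get_image("scene")["color"][150:290,340:480];b=get_image("top")["color"][170:310,80:220]
cv2.imwrite("pics/hover.png",cv2.resize(np.hstack([a,b]),(800,400),interpolation=2)[:,:,::-1])
E
```

```text
t 2.35 tcp [523.1 172.7  98.5] F [-0.59  0.12 -0.42] w -0.003150918660706585
[[-0.9068, 0.4217, 0.0005], [0.4217, 0.9068, 0.0003], [-0.0003, 0.0005, -1.0]]
delta mm [0.2 0.2 2.5]
```

View pics/hover.png

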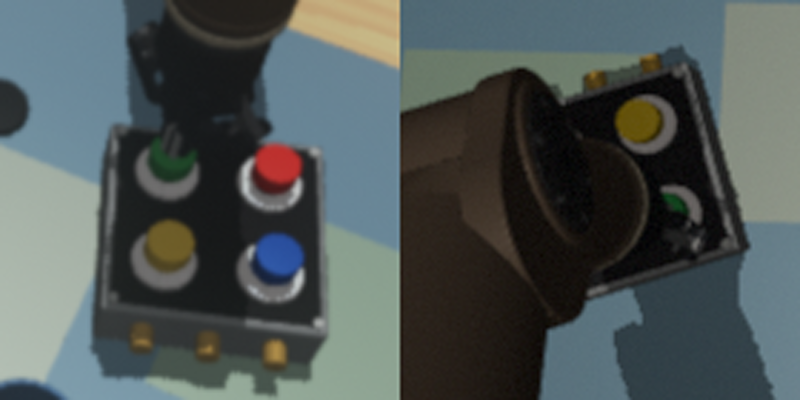

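The crop shows the shut fingertips at the middle of the green cap (~(172,145) in the crop), clear of the red one. Now I'll push.

>>> carry_out:
  deltas:
    - [0,0,0,0.004,0,0,0]
    - [0,0,0,0.008,0,0,0]
    - [0,0,0,0.011,0,0,0]
    - [0,0,0,0.014,0,0,0]
    - [0,0,0,0.014,0,0,0]

```text
time_s: 3.08
tcp_pos: [523.1, 172.9, 84.2]
orientation: [0.678, 3.067, 0.0]
wrist_force: [0.3, 1.0, 2.3]
gripper_width: -0.001
finger_force: 1.5
```

>>> carry_out:
  deltas:
    - [0,0,0,0.002,0,0,0]
    - [0,0,0,0.004,0,0,0]
    - [0,0,0,0.006,0,0,0]
    - [0,0,0,0.006,0,0,0]
    - [0,0,0,0.006,0,0,0]

```text
time_s: 3.7
tcp_pos: [523.1, 172.9, 78.5]
orientation: [0.678, 3.067, 0.001]
wrist_force: [0.3, 1.1, 4.8]
gripper_width: -0.004
finger_force: 2.6
```

>>> carry_out:
  deltas:
    - [0,0,0,0.001,0,0,0]
    - [0,0,0,0.002,0,0,0]
    - [0,0,0,0.002,0,0,0]

```text
time_s: 4.08
tcp_pos: [523.2, 172.9, 76.5]
orientation: [0.678, 3.067, 0.001]
wrist_force: [0.8, 0.8, 6.3]
gripper_width: 0.007
finger_force: 3.3
```

>>> carry_out:
  deltas:
    - [0,0,0,0.001,0,0,0]
    - [0,0,0,0.001,0,0,0]
    - [0,0,0,-0.02,0,0,0]
    - [0,0,0,-0.045,0,0,0]
    - [0,0,0,-0.045,0,0,0]

```text
time_s: 4.7
tcp_pos: [523.4, 172.8, 122.4]
orientation: [0.678, 3.066, 0.002]
wrist_force: [-0.4, 0.1, 0.7]
gripper_width: 0.003
finger_force: 0.0
```

>>> carry_out:
  deltas:
    - [0,-0.001,0.04,0,0,0,0]
    - [0,-0.003,0.08,0,0,0,0]
    - [0,-0.0035,0.1127,0,0,0,0]
    - [0,-0.0035,0.1127,0.01,0,0,0]
    - [0,-0.0035,0.1127,0.02,0,0,0]

```text
time_s: 5.32
tcp_pos: [572.6, 272.3, 99.5]
orientation: [-0.678, -3.066, 0.003]
wrist_force: [-0.2, -0.9, 0.4]
gripper_width: 0.001
finger_force: 0.0
```

```bash
python3 go.py 573.8 273.6 98
python3 - <<'E'
from bench import get_image
import cv2,numpy as np
a=get_image("scene")["color"][160:270,350:480];b=get_image("top")["color"][180:290,80:210]
cv2.imwrite("pics/hover2.png",cv2.resize(np.hstack([a,b]),(800,338),interpolation=2)[:,:,::-1])
E
```

```text
t 5.325 tcp [572.6 272.3  99.5] F [-0.17 -0.91  0.44] w 0.001469791882418304
[[-0.9068, 0.4216, -0.002], [0.4216, 0.9068, -0.0018], [0.0011, -0.0025, -1.0]]
delta mm [-0.5  1.7  1.5]
```

View pics/hover2.png

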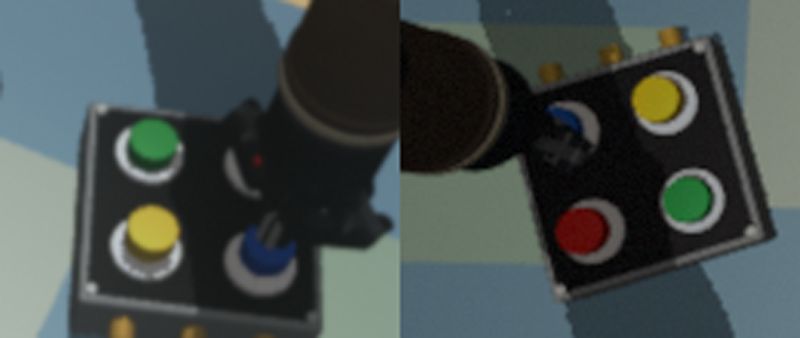

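Green sits visibly lower (its cap at (690,200) is more central in its collar than yellow or red), and the fingers stand over the middle of blue (268,240). Now I'll push blue.

>>> carry_out:
  deltas:
    - [0,0,0.001,0.003,0,0,0]
    - [0,0,0.001,0.007,0,0,0]
    - [0,0,0.001,0.011,0,0,0]
    - [0,0,0.001,0.014,0,0,0]
    - [0,0,0.001,0.017,0,0,0]

```text
time_s: 6.05
tcp_pos: [574.3, 274.2, 84.4]
orientation: [0.678, 3.067, 0.0]
wrist_force: [-0.4, -2.2, 4.1]
gripper_width: 0.003
finger_force: 1.7
```

>>> carry_out:
  deltas:
    - [0,0,0,0.002,0,0,0]
    - [0,0,0,0.003,0,0,0]
    - [0,0,0,0.003,0,0,0]
    - [0,0,0,0.003,0,0,0]

```text
time_s: 6.55
tcp_pos: [574.2, 274.3, 81.4]
orientation: [0.678, 3.067, 0.0]
wrist_force: [0.8, -2.4, 2.7]
gripper_width: -0.002
finger_force: 1.6
```

>>> carry_out:
  deltas:
    - [0,0,0,0.002,0,0,0]
    - [0,0,0,0.004,0,0,0]
    - [0,0,0,0.005,0,0,0]
    - [0,0,0,0.005,0,0,0]

```text
time_s: 7.05
tcp_pos: [574.2, 274.4, 76.5]
orientation: [0.678, 3.067, 0.0]
wrist_force: [0.3, -3.0, 6.6]
gripper_width: -0.001
finger_force: 3.3
```

>>> carry_out:
  deltas:
    - [0,0,0,0.001,0,0,0]
    - [0,0,0,0.001,0,0,0]
    - [0,0,0,-0.02,0,0,0]
    - [0,0,0,-0.045,0,0,0]
    - [0,0,0,-0.045,0,0,0]

```text
time_s: 7.68
tcp_pos: [574.5, 275.7, 122.7]
orientation: [0.676, 3.066, 0.004]
wrist_force: [-0.1, 0.3, -0.4]
gripper_width: -0.003
finger_force: 0.0
```

>>> carry_out:
  deltas:
    - [0,-0.03,-0.03,0,0,0,0]
    - [0,-0.055,-0.059,0,0,0,0]
    - [0,-0.055,-0.059,0,0,0,0]
    - [0,-0.055,-0.059,0.01,0,0,0]
    - [0,-0.055,-0.059,0.022,0,0,0]

```text
time_s: 8.3
tcp_pos: [598.1, 199.5, 97.9]
orientation: [-0.674, -3.067, -0.001]
wrist_force: [0.3, -0.2, -0.5]
gripper_width: -0.0
finger_force: 0.0
```

```bash
python3 go.py 598.9 197.6 98
python3 - <<'E'
from bench import get_image
import cv2,numpy as np
a=get_image("scene")["color"][160:270,350:480];b=get_image("top")["color"][180:290,80:210]
cv2.imwrite("pics/hover3.png",cv2.resize(np.hstack([a,b]),(800,338),interpolation=2)[:,:,::-1])
E
```

```text
t 8.3 tcp [598.1 199.5  97.9] F [ 0.33 -0.18 -0.53] w -0.0001686535422735596
[[-0.9078, 0.4194, -0.0011], [0.4194, 0.9078, 0.0008], [0.0013, 0.0002, -1.0]]
delta mm [-1.5 -1.4 -0.1]
```

View pics/hover3.png

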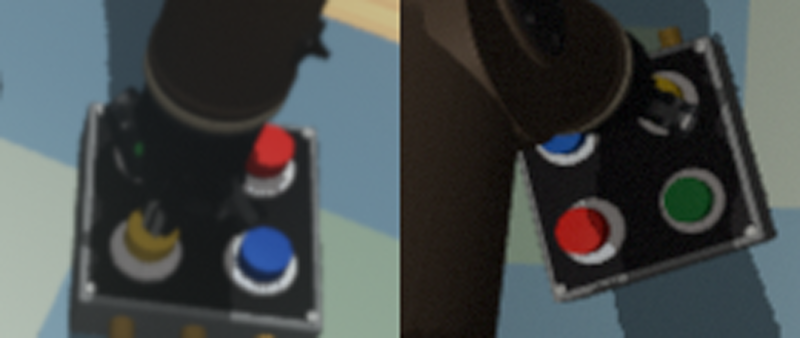

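Blue is now low in its collar (266,250), red is still out (272,147), and the fingers are over the yellow cap (152,230). Now I'll push yellow.

>>> carry_out:
  deltas:
    - [0,-0.001,-0.001,0.003,0,0,0]
    - [0,-0.001,-0.001,0.007,0,0,0]
    - [0,-0.001,-0.001,0.011,0,0,0]
    - [0,-0.001,-0.001,0.014,0,0,0]
    - [0,-0.001,-0.001,0.016,0,0,0]

```text
time_s: 9.02
tcp_pos: [599.7, 196.7, 83.4]
orientation: [0.678, 3.067, 0.001]
wrist_force: [-1.4, 1.7, 3.7]
gripper_width: -0.002
finger_force: 1.7
```

>>> carry_out:
  deltas:
    - [0,0,0,0.002,0,0,0]
    - [0,0,0,0.004,0,0,0]
    - [0,0,0,0.004,0,0,0]

```text
time_s: 9.4
tcp_pos: [599.7, 196.7, 79.4]
orientation: [0.677, 3.067, 0.001]
wrist_force: [-1.6, 1.7, 5.6]
gripper_width: -0.002
finger_force: 2.3
```

>>> carry_out:
  deltas:
    - [0,0,0,0.002,0,0,0]
    - [0,0,0,0.003,0,0,0]
    - [0,0,0,0.004,0,0,0]
    - [0,0,0,0.004,0,0,0]

```text
time_s: 9.9
tcp_pos: [599.7, 196.7, 75.7]
orientation: [0.677, 3.067, 0.001]
wrist_force: [-0.7, 1.7, 7.0]
gripper_width: -0.001
finger_force: 3.6
```

>>> carry_out:
  deltas:
    - [0,0,0,-0.02,0,0,0]
    - [0,0,0,-0.06,0,0,0]
    - [0,0,0,-0.1,0,0,0]
    - [0,0,0,-0.1,0,0,0]

```text
time_s: 10.4
tcp_pos: [601.3, 196.4, 178.4]
orientation: [0.678, 3.063, 0.004]
wrist_force: [-0.0, 0.3, -0.3]
gripper_width: -0.001
finger_force: 0.0
```

```bash
python3 go.py 481 -188.7 120
```

```text
t 10.4 tcp [601.3 196.4 178.4] F [-0.04  0.34 -0.33] w -0.0005213195474440312
[[-0.9067, 0.4218, 0.005], [0.4219, 0.9067, 0.0015], [-0.0039, 0.0035, -1.0]]
delta mm [ -53.1 -400.1   57.2]
```

>>> carry_out:
  deltas:
    - [0,-0.006,-0.045,0,0,0,0]
    - [0,-0.012,-0.09,0,0,0,0]
    - [0,-0.018,-0.135,0,0,0,0]
    - [0,-0.024,-0.18,0,0,0,0]
    - [0,-0.03,-0.225,0,0,0,0]

```text
time_s: 11.02
tcp_pos: [530.5, -22.0, 174.3]
orientation: [-0.678, -3.066, 0.001]
wrist_force: [1.7, -0.0, 0.7]
gripper_width: 0.003
finger_force: 0.0
```

>>> carry_out:
  deltas:
    - [0,-0.006,-0.045,0.01,0,0,0]
    - [0,-0.012,-0.09,0.02,0,0,0]
    - [0,-0.018,-0.135,0.04,0,0,0]
    - [0,-0.023,-0.175,0.058,0,0,0]
    - [0,-0.023,-0.175,0.058,0,0,0]

```text
time_s: 11.65
tcp_pos: [475.7, -192.0, 115.3]
orientation: [-0.686, -3.061, 0.003]
wrist_force: [0.2, 0.9, -0.5]
gripper_width: -0.004
finger_force: 0.0
```

```bash
python3 go.py 481 -188.7 72
python3 - <<'E'
from bench import get_image
from h import *
S=get_image("scene");np.savez("scene1.npz",**S);T=get_image("top")
a=S["color"][110:220,200:330];b=T["color"][150:280,105:235]
a=cv2.resize(a,(400,338),interpolation=2);b=cv2.resize(b,(400,338),interpolation=2)
cv2.imwrite("pics/hover4.png",np.hstack([a,b])[:,:,::-1])
S0=dict(np.load("scene0.npz"));sb=(375,190,455,262)
for n,lo,hi in(("green",(45,110,50),(85,255,255)),("blue",(108,150,60),(130,255,255)),("yellow",(20,150,120),(34,255,255)),("red",(0,170,110),(8,255,255))):
    print(n,[blob(d,lo,hi,sb if n!="red" else (420,195,455,230)) for d in(S0,S)])
E
```

```text
t 11.65 tcp [ 475.7 -192.   115.3] F [ 0.2   0.88 -0.45] w -0.0036073760007435843
[[-0.9043, 0.4269, -0.0048], [0.4269, 0.9043, -0.0007], [0.004, -0.0027, -1.0]]
delta mm [-3.6  5.4 43.2]
green [(array([400.13333333, 203.58974359]), [18, 7, 16, 15, 195]), (array([399.35714286, 205.56593407]), [17, 9, 16, 15, 182])]
blue [(array([437.33653846, 239.05288462]), [55, 42, 16, 16, 208]), (array([436.1928934 , 241.25380711]), [54, 44, 16, 16, 197])]
yellow [(array([399.35326087, 233.97826087]), [17, 37, 16, 15, 184]), (array([398.46783626, 236.35087719]), [16, 39, 16, 15, 171])]
red [(array([436.93548387, 207.24516129]), [10, 7, 15, 12, 155]), (array([436.93548387, 207.24516129]), [10, 7, 15, 12, 155])]
```

View pics/hover4.png

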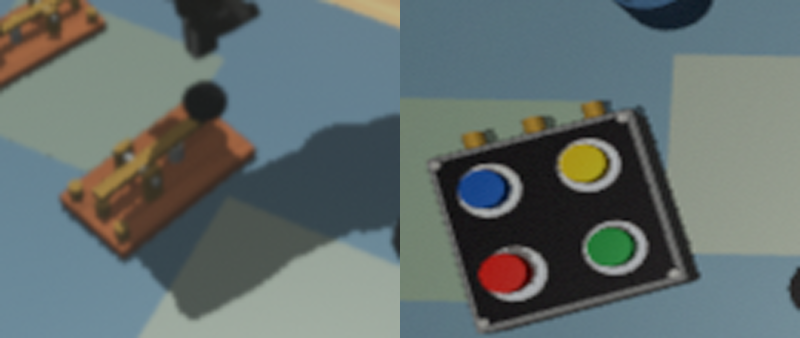

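Blue, yellow and green caps have all dropped, and red is unchanged to the pixel. The larger key's knob, at (205,102) in the left panel, is right below the tool. I'll settle above it and measure the caps' heights.

>>> carry_out:
  deltas:
    - [0,-0.002,0.002,0.02,0,0,0]
    - [0,-0.002,0.002,0.03,0,0,0]
    - [0,-0.002,0.002,0.036,0,0,0]
    - [0,-0.002,0.002,0.036,0,0,0]

```text
time_s: 12.25
tcp_pos: [481.7, -187.3, 81.2]
orientation: [-0.677, -3.067, -0.0]
wrist_force: [0.2, -0.5, 0.7]
gripper_width: -0.002
finger_force: 0.0
```

```bash
python3 go.py 481 -188.7 66
python3 - <<'E'
from bench import get_image
from h import *
S=dict(np.load("scene1.npz"));T=get_image("top")
for n,lo,hi in(("green",(45,110,50),(85,255,255)),("blue",(108,150,60),(130,255,255)),("yellow",(20,150,120),(34,255,255))):
    a=blob(S,lo,hi,(375,190,455,262));b=blob(T,lo,hi,(110,190,205,280));print(n,b,tri((S,a[0]),(T,b[0])))
E
```

```text
t 12.25 tcp [ 481.7 -187.3   81.2] F [ 0.17 -0.47  0.69] w -0.001609664704333097
[[-0.9072, 0.4208, -0.0005], [0.4208, 0.9072, 0.0002], [0.0005, -0.0, -1.0]]
delta mm [ 0.  -1.5 15.2]
green (array([173.10285714, 244.57142857]), [56, 48, 15, 14, 175]) (array([522.76212602, 172.15791646,  81.62329065]), [0.5991248532560429, 0.5991248532559877])
blue (array([131.28323699, 222.28323699]), [13, 26, 16, 14, 173]) (array([573.32383236, 273.65726639,  82.41527374]), [0.5476399609109853, 0.5476399609108192])
yellow (array([164.0125 , 212.31875]), [47, 16, 15, 14, 160]) (array([598.56014532, 197.55545951,  83.40319478]), [0.4842718456248979, 0.4842718456249282])
```

All three caps dropped about 10 mm. Now press the key.

>>> carry_out:
  deltas:
    - [0,0,-0.001,0.008,0,0,0]
    - [0,0,-0.001,0.014,0,0,0]
    - [0,0,-0.001,0.017,0,0,0]
    - [0,0,-0.001,0.0195,0,0,0]
    - [0,0,-0.001,0.0215,0,0,0]

```text
time_s: 12.92
tcp_pos: [480.0, -188.3, 59.6]
orientation: [-0.677, -3.065, -0.001]
wrist_force: [-5.5, 1.6, 7.6]
gripper_width: -0.0
finger_force: 3.7
```

>>> carry_out:
  deltas:
    - [0,0,0,0.001,0,0,0]
    - [0,0,0,0.002,0,0,0]
    - [0,0,0,0.002,0,0,0]

```text
time_s: 13.3
tcp_pos: [479.6, -188.1, 57.6]
orientation: [-0.677, -3.065, -0.001]
wrist_force: [-6.5, 1.9, 8.8]
gripper_width: -0.004
finger_force: 4.5
```

>>> carry_out:
  deltas:
    - [0,0,0,-0.003,0,0,0]
    - [0,0,0,-0.008,0,0,0]
    - [0,0,0,-0.015,0,0,0]
    - [0,0,0,-0.04,0,0,0]
    - [0,0,0,-0.08,0,0,0]

```text
time_s: 13.92
tcp_pos: [480.7, -188.4, 138.1]
orientation: [-0.677, -3.066, 0.0]
wrist_force: [0.7, 0.9, -0.7]
gripper_width: -0.0
finger_force: 0.0
```

>>> carry_out:
  deltas:
    - [0,0,0,-0.04,0,0,0]
    - [0,-0.001,0.045,-0.06,0,0,0]
    - [0,0.005,0.1,-0.06,0,0,0]
    - [0,0.005,0.1,-0.06,0,0,0]
    - [0,0.005,0.1,-0.06,0,0,0]

```text
time_s: 14.55
tcp_pos: [518.8, -96.0, 197.9]
orientation: [0.677, 3.068, -0.001]
wrist_force: [-0.4, -1.0, 0.1]
gripper_width: -0.004
finger_force: 0.0
```

```bash
python3 go.py 481 -188.7 66
python3 - <<'E'
from bench import get_image
from h import *
S0=dict(np.load("scene0.npz"));S=get_image("scene");
for n,lo,hi,b in(("knob",(0,0,0),(180,255,50),(257,133,280,153)),("base",(3,120,60),(14,255,255),(215,140,290,195)),("cap",(0,0,0),(180,255,50),(322,172,357,202)),("mug",(100,120,40),(120,255,255),(315,280,375,335))):
    print(n,[blob(d,lo,hi,b) for d in(S0,S)])
cv2.imwrite("pics/end.png",S["color"][:,:,::-1])
E
```

```text
t 14.55 tcp [518.8 -96.  197.9] F [-0.41 -0.97  0.07] w -0.0036681161367257595
[[-0.9072, 0.4207, 0.0], [0.4207, 0.9072, -0.0004], [-0.0002, -0.0003, -1.0]]
delta mm [  -4.7 -100.   131.9]
knob [(array([266.025, 143.025]), [3, 4, 13, 13, 120]), (array([266.09482759, 143.06034483]), [3, 5, 13, 12, 116])]
base [(array([251.90151515, 170.74116162]), [6, 9, 61, 43, 792]), (array([252.11111111, 170.44806763]), [6, 9, 61, 43, 828])]
cap [(array([338.46938776, 187.41496599]), [7, 7, 20, 18, 294]), (array([338.38150289, 187.22254335]), [6, 6, 22, 20, 346])]
mug [(array([344.37790698, 313.06686047]), [5, 21, 47, 20, 344]), (array([346.60197368, 312.72368421]), [14, 22, 38, 19, 304])]
```

View pics/end.png

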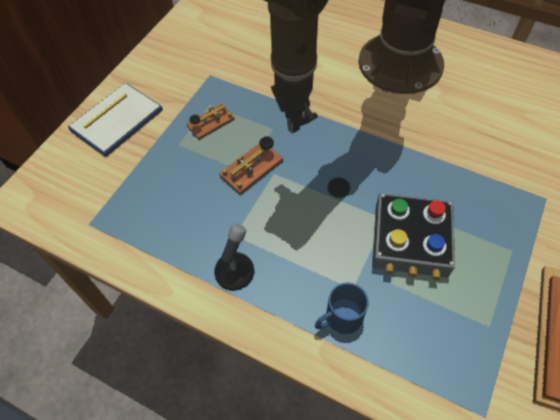

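The picture shows the key in place with its knob up (266,143). The cap (338,187), mug (347,308) and mic (235,270) are where they were, and the arm is clear. I'm handing in.

```bash
python3 -c "
from bench import ctrl
print(ctrl.finish_job())"
```

```text
the job is handed in; nothing more can be done
None
```

I pushed in green, blue and yellow in that order, pressed the large Morse key about 6 mm and let it spring back, and handed the job in at 14.6 s; the final image shows red out and nothing shifted, but no verdict came back.

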